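# Load the coupling shuttle and pass it on

### The arm

A 6-joint arm with a two-finger parallel gripper is mounted at the origin on the work surface. World frame = base frame: x ahead of the robot, y to its left, z up, the work surface at z = 0. Lengths are in m, angles in degrees, forces in N, time in s.
With the tool pointing down it reaches from about 0.35 to 1 m from the base axis. Payload 7.1 kg.
Tool frame: the origin (TCP) lies midway between the tips of the shut fingers; the grasp point (between the pads) lies 19 mm behind it; z points along the fingers, y is the line along which they close (so a half turn about z gives the same grasp; the last joint's range is limited). The gripper opens to 85 mm and grips with 20 to 120 N. Pads are 22 mm wide; open, the fingers measure 114 mm over their backs; the gripper's body (76 mm by 85 mm) begins 54 mm behind the grasp point. The pads swing forward as they close: fully open they stand 13 mm farther back than shut.
Start: joints at [-71.448, 24.242, 93.386, -0, 62.372, -1.089], TCP at [0.21, -0.589, 0.231] pointing down, gripper open.
Joint ranges: [-172.04, 172.04], [-51.8, 120.97], [4.93, 147.93], [-75.15, 255.16], [6.16, 154.13], [-145.62, 145.62]. Speed limits (degrees/s): [136.94, 136.94, 172.46, 180, 180, 180].

### API

Orientations are given as [roll, pitch, yaw] about the fixed x, y, z axes, in that order (R = Rz(yaw) Ry(pitch) Rx(roll)).
In Python, from plant import * gives the robot as it stands.
- The arm moves only by the shell command python3 -m jog 'ROWS' [OPENING] [FORCE]. ROWS is JSON, a list of rows, each an object with "dp": the shift along the tool's x, y, z in cm, a list of three; "turn": the turn, a rotation vector about the tool's x, y, z in degrees, a list of three. In form: [{"dp": [x, y, z], "turn": [ax, ay, az]}, ...]. A call has 1 to 20 rows; each row is the pose to reach, as a shift and turn from the pose commanded when the call began, along the tool's axes at that moment; what a row does not reach only later rows make up. A row lasts 1/10 s, in which the tool goes at most 50 mm and 8.59 degrees, less where a joint would pass 70% of its speed; a pose out of reach is approached as far as the arm can. A call with a gripper value outside its range is refused whole. OPENING is the opening, from 0 (shut) to 1 (fully open), set as the call begins (- or left out, the last holds). The fingers move at their own pace and stop on an object; FORCE is the grip in N (left out, the last holds). Time passes only in rows, so rows that repeat a pose let the fingers close. It gives the time, the measured TCP pose, the force, the opening and the grip force at its end, in the units of the state.
- observe(): the state, without advancing time (a new reading comes with each control period).
- read_camera(name): name is "scene" or "top" or "wrist"; returns a dict with "color" (400x640x3 uint8, red, green, blue), "mtx" (3x3 intrinsics, pixels), "R" (3x3) and "t" (3): a world point X has camera coordinates R X + t. Camera axes: x right, y down, z forward; pixel columns grow to the right and rows downward; lengths in m; the calibration is good to about 2 mm. The wrist camera is an equidistant fisheye: a pixel r from the principal point sees the ray r / f radians off the axis. A picture is of the moment at which its call begins. There is no depth.
- sign_off(): hands the job in; it is judged then, once.
The state is a dict: "t": time; "joint_positions": joint angles; "qvel": joint speeds; "joint_torque": joint torques, N m; "eef_pos": TCP position; "ee_rot": TCP orientation; "wrist_force": force on the tool from outside, world axes, zero at the start; "wrist_torque": the same for the moment, N m; "gripper_width": finger opening in m; "grasp_force": force on a finger pad.
Only numpy, scipy, OpenCV 4.12 (cv2) and the standard library are available. Lean on these libraries where they do the work, as an engineer would, in place of code of your own. Each camera call takes 0.05 s, during which the arm holds its last target. There are 200 camera calls.

### The job

Lift the brake lever to its third notch (the green mark) to park the tray shuttle, leave it there, and then turn the piece counter's reset knob back to its zero stop. With the brake still in that notch, put every finished coupling (grey collar with brass nipple) that is on the open bench down in the white tray; then press the green release button so that the lever drops fully home, and push the shuttle all the way along to the yellow end stop. Leave the bare collar and the phone where they are.

Things in the scene. Friction and masses are not known exactly. Their poses are not given: they have to be found in the camera images.
- coupling1: a finished pipe coupling, 120 g: grey round ribbed collar 46 mm across and 38 mm high, with a brass nipple 22 mm across standing 32 mm up out of its top (70 mm high in all). Starts standing on the bench, nipple up. Origin at the centre of the underside, z up through the nipple. Between two and four couplings are present
- coupling2: a finished pipe coupling, 120 g: grey round ribbed collar 46 mm across and 38 mm high, with a brass nipple 22 mm across standing 32 mm up out of its top (70 mm high in all). Starts standing on the bench, nipple up. Origin at the centre of the underside, z up through the nipple. Between two and four couplings are present
- coupling3: a finished pipe coupling, 120 g: grey round ribbed collar 46 mm across and 38 mm high, with a brass nipple 22 mm across standing 32 mm up out of its top (70 mm high in all). Starts standing on the bench, nipple up. Origin at the centre of the underside, z up through the nipple. Between two and four couplings are present
- coupling4: a finished pipe coupling, 120 g: grey round ribbed collar 46 mm across and 38 mm high, with a brass nipple 22 mm across standing 32 mm up out of its top (70 mm high in all). Starts standing on the bench, nipple up. Origin at the centre of the underside, z up through the nipple. Between two and four couplings are present
- station: the fixed pass-along station, a track 500 mm long with a ratchet brake at its right (-y) end, a white tray shuttle on rails, and a yellow end stop at its left (+y) end. Origin at bench height under the middle of the track; its +y runs along the track towards the end stop, its -x faces the robot (turned by up to 0.1 rad)
- shuttle (a joint): travel of the white tray along the track towards the yellow stop (station +y), 0 to 0.10 m; 0.10 = against the stop. Starts within 20 mm of 0. Moves with about 1.5 N; with the lever in the third or fourth notch the brake adds about 2.5 N
- push_post (a point): on the axis of the shuttle's upright black post, 18 mm across, 13 mm below its top, 89 mm above the bench; the post stands 20 mm outside the tray's far (+x) wall, mid-length. Pinch or push it to move the shuttle
- brake_lever (a joint): angle of the brake lever: 0 = down at rest, pointing at the robot 0.30 rad above level; grows as the handle is lifted up and away, end at 1.10. A ratchet holds it at notches of about 0.24, 0.49, 0.74 (third, green mark) and 0.99. Lift 0.05 to 0.2 past a notch and let go: it settles back into it. A spring pulls it home (3 to 5 N at the handle); only the button lets it down
- lever_hinge (a point): on the lever's hinge axis (85 mm above the bench), between the two blue cheek plates (66 mm over their outsides); the axis is the station's y
- lever_grip (a point): point on the axis of the red cross-bar at the lever's end, 33 mm to the +y side of the lever rod (the bar, along the station's y, is 18 mm across, 110 mm long and centred on the rod; its middle is 140 mm from the hinge; it is a sleeve that turns freely on its own axis, so a grip need not tilt with the lever). Moves with the lever; at rest it is 126 mm above the bench, at the third notch 206 mm
- release_button (a joint): how far the release button is pressed, 0 to 0.007 m. About 2 N starts it, 4.2 N bottoms it; beyond 0.005 the ratchet is free and the lever springs down to 0 in under a second. It also dips by itself as the lever clicks over a notch
- button_top (a point): centre of the top of the green release button, 28 mm across, pressed straight down, on top of the blue brake housing 70 mm behind the hinge (station +x); 99 mm above the bench when out
- counter: grey piece-counter box, 100 x 100 x 45 mm, fixed, origin at the centre of its underside; the number window is on its +x side, a red zero mark on its -x side
- reset_knob (a joint): angle of the counter's black reset knob, grows clockwise seen from above; 0 = the zero stop (white line pointing at the red mark, to the box's -x). Starts between 1.5 and 2.7. Turn it anticlockwise (from above) to the stop, a light 0.03 N m; it stays where it is left
- reset_knob_grip (a point): on the knob's axis at gripping height, 82 mm above the bench; the knob's grip is a bar 42 mm long (along this point's x), 14 mm thick (its y) and 32 mm high, top 7 mm above this point
- bare_collar: a bare grey collar with no brass in it, ring 46 mm across, 35 mm high; a bystander to leave alone
- phone: beige phone lying flat, 74 x 150 x 9 mm; a bystander to leave alone
- oring_bin: white three-compartment O-ring bin, 100 x 100 x 35 mm, fixed, origin at the centre of its underside; a bystander
- tray_floor (a point): centre of the white tray's inner floor, 26 mm above the bench, axes as the station's: tray inside 122 mm along x and 202 mm along y, 4 mm walls rising 37 mm above the floor. Rides with the shuttle

How it is judged:
By the outcome, as a careful person would: the job done as asked, in the order asked, and still so for the second after the job is handed in, with the robot touching nothing.
Of coupling1, coupling2, coupling3, coupling4 only 2 to 4 are there at a start; the rules pass over those that are not, and their reading is None.
At some moment in a run one of coupling1, coupling2, coupling3, coupling4 may be knocked a few centimetres aside while the robot is not near it.
It also fails if it takes over 210 s, if anything falls off the work surface, if the arm or the gripper's body presses on something with over 40 N, if the wrist force passes 120 N, or if a joint passes its speed limit or range.

## Working session

There is one attempt and no reset: what is moved stays moved. The work goes in short steps, Python scripts to look and compute and a shell command to move; the robot and the scene stay as the last step left them, time stands still between calls to the robot, and variables do not carry over. Pictures are saved under pics/ and viewed, at most 16 in all, crops included, and the job is handed in when it is done.

```bash
mkdir -p pics; ls
python3 - <<'E'
from plant import *
import cv2
s=observe();print(s)
for n in("scene","top"):
    c=read_camera(n);cv2.imwrite(f"pics/{n}0.png",cv2.cvtColor(c["color"],cv2.COLOR_RGB2BGR));print(n,c["mtx"],c["R"],c["t"])
E
```

```text
pics
{'t': 0.0, 'joint_positions': array([-7.14456042e+01,  2.42847111e+01,  9.34320722e+01,  1.73255717e-03,
        6.23718095e+01, -1.08877435e+00]), 'qvel': array([0.05585824, 0.09149956, 0.05257304, 0.04566743, 0.05272196,
       0.05299247]), 'joint_torque': array([ 3.38268510e-03, -5.57382882e+01, -2.81743616e+01,  1.90201822e-04,
        7.37245049e-03, -4.96698107e-06]), 'eef_pos': array([ 0.20995627, -0.58809631,  0.23053825]), 'ee_rot': array([-1.79911452e+02, -3.21688238e-03,  1.96423630e+01]), 'wrist_force': array([ 0.13879972, -0.07192114, -0.90587021]), 'wrist_torque': array([ 0.00743542, -0.02335622, -0.03643729]), 'grasp_force': 0.0, 'gripper_width': 0.0856401783492954}
scene [[404.35908457   0.         324.09245701]
 [  0.         404.35908457 193.29148568]
 [  0.           0.           1.        ]] [[ 0.81494151  0.57950797 -0.006391  ]
 [ 0.46983762 -0.66709186 -0.57813585]
 [-0.33929771  0.46814417 -0.8159155 ]] [-0.52231115 -0.20494442  1.34906255]
top [[469.80557721   0.         319.5708044 ]
 [  0.         469.80557721 196.24056548]
 [  0.           0.           1.        ]] [[-0.0144948  -0.9998402   0.01046284]
 [-0.98869899  0.0127702  -0.14936945]
 [ 0.14921196 -0.01250968 -0.9887261 ]] [0.01928965 0.61539267 1.13787453]
```

View pics/top0.png

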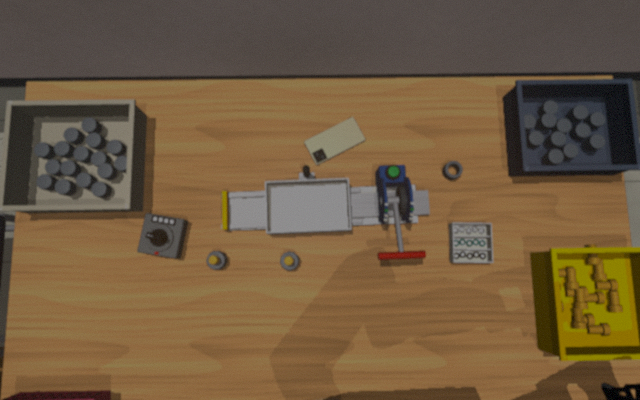

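View pics/scene0.png

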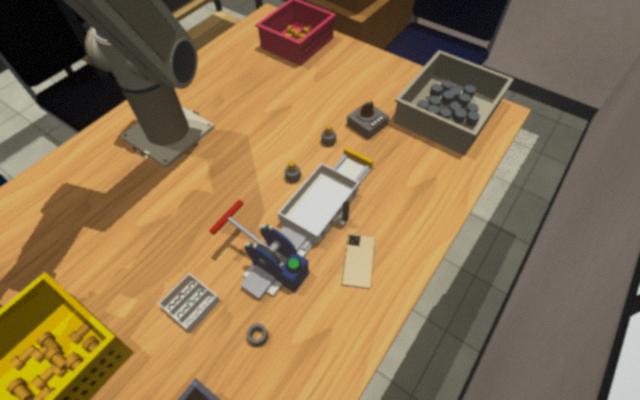

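The top view shows two couplings at about (216,260) and (289,261), the counter at (162,236), the red bar at (402,255), the green button at (393,172), the post at (306,173), the tray at (308,207) and the yellow stop at (225,210). The scene view agrees. Next I'll localise these and look closer at the detail.

```bash
cat > h.py <<'E'
from plant import *
import numpy as np, cv2
def ray(c,uv,z):
    d=np.linalg.inv(c["mtx"])@[uv[0],uv[1],1.0]; R,t=c["R"],c["t"]
    o=-R.T@t; d=R.T@d; return o+d*(z-o[2])/d[2]
def proj(c,X):
    p=c["mtx"]@(c["R"]@np.asarray(X,float)+c["t"]); return p[:2]/p[2]
def mask(c,lo,hi):
    return cv2.inRange(cv2.cvtColor(c["color"],cv2.COLOR_RGB2HSV),np.array(lo),np.array(hi))
def blobs(m,amin=15):
    n,l,s,ce=cv2.connectedComponentsWithStats(m)
    return [(s[i,4],ce[i].round(1),s[i,:4],l==i) for i in range(1,n) if s[i,4]>=amin]
def tri(cs,uvs):
    A=[];b=[]
    for c,uv in zip(cs,uvs):
        P=c["mtx"]@np.c_[c["R"],c["t"]]
        for k in(0,1):
            r=P[k]-uv[k]*P[2];A.append(r[:3]);b.append(-r[3])
    return np.linalg.lstsq(np.array(A),np.array(b),rcond=None)[0]
E
python3 - <<'E'
from h import *
cs={n:read_camera(n) for n in("scene","top")}
for n,c in cs.items():
    for nm,lo,hi in(("green",(45,120,50),(80,255,255)),("red",(0,170,80),(6,255,255)),("brass",(15,140,110),(26,255,255)),("yellow",(20,170,100),(32,255,255))):
        for a,ce,bb,l in blobs(mask(c,lo,hi)):
            if a<1500: print(n,nm,a,ce,bb)
t=cs["top"]["color"]
cr=cv2.resize(t[150:280,130:450],None,fx=2.5,fy=2.5,interpolation=cv2.INTER_CUBIC)
s=cv2.resize(cs["scene"]["color"][80:300,205:415],None,fx=1.2,fy=1.2)
cv2.imwrite("pics/a.png",cv2.cvtColor(cr,cv2.COLOR_RGB2BGR))
k=cv2.resize(t[205:265,130:230],None,fx=7,fy=7,interpolation=cv2.INTER_CUBIC)
cv2.imwrite("pics/k.png",cv2.cvtColor(k,cv2.COLOR_RGB2BGR))
E
```

```text
scene green 103 [293.1 263.4] [288 258  12  12]
scene red 205 [225.9 216.3] [211 201  31  32]
scene brass 296 [367.8  11.1] [349   0  39  23]
scene brass 617 [232.3  31.5] [198   5  76  55]
scene brass 96 [293.8  32.1] [287  26  17  13]
scene brass 27 [306.4  29.1] [303  27   7   6]
scene brass 16 [480.6 174.1] [478 171   6   8]
scene brass 33 [274.5 221.9] [270 216  10  12]
scene brass 20 [421.2 226.6] [417 222   9  11]
scene brass 244 [320.5 252.9] [308 236  31  33]
scene brass 30 [410.8 241.8] [406 236  11  14]
scene brass 18 [378.7 274.8] [375 272   8   7]
scene brass 47 [ 16.8 300.7] [  0 288  33  28]
scene brass 32 [256.8 334.1] [253 331   9   7]
scene yellow 142 [358.3 154.8] [344 147  29  17]
scene yellow 145 [118. 363.] [ 89 338  44  62]
top green 100 [393.1 171.2] [388 166  11  12]
top red 279 [401.2 255. ] [378 251  48   9]
top brass 159 [499.4 107.5] [489  85  24  41]
top brass 22 [198.3  91.5] [193  89  12   7]
top brass 15 [181.9  96.1] [179  95   7   3]
top brass 28 [455.  100.5] [446  99  18   4]
top brass 18 [238.6 110. ] [231 109  16   3]
top brass 709 [437.  127.9]
[... 4961 characters left out ...]
[165 334  10   5]
top brass 1384 [ 62.9 349.8] [  4 337 126  27]
top brass 57 [139.6 346.3] [130 343  22   9]
top brass 63 [161.  347.1] [152 344  17   8]
top brass 50 [170.5 355.2] [160 351  20  10]
top brass 83 [613.9 359.5] [582 356  58   6]
top brass 238 [625.9 373. ] [611 364  29  21]
top brass 46 [ 66.  369.4] [ 56 367  20   6]
top brass 18 [  5.1 373.5] [  2 370   8   8]
top brass 32 [405.9 386.8] [398 382  14   8]
top brass 127 [577.1 393.4] [567 386  21  14]
top brass 15 [127.  396.4] [124 394   6   6]
top brass 35 [139.7 396.3] [133 394  13   6]
top yellow 191 [224.1 209.5] [222 190   6  40]
top yellow 42 [213.  259.7] [210 256   7   8]
top yellow 38 [288.7 260.3] [285 257   8   7]
```

View pics/a.png

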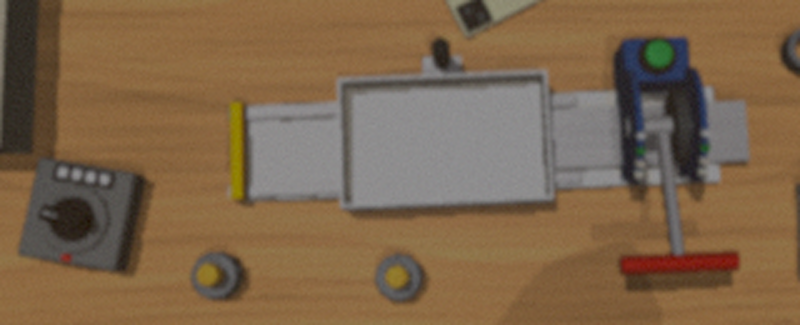

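View pics/k.png

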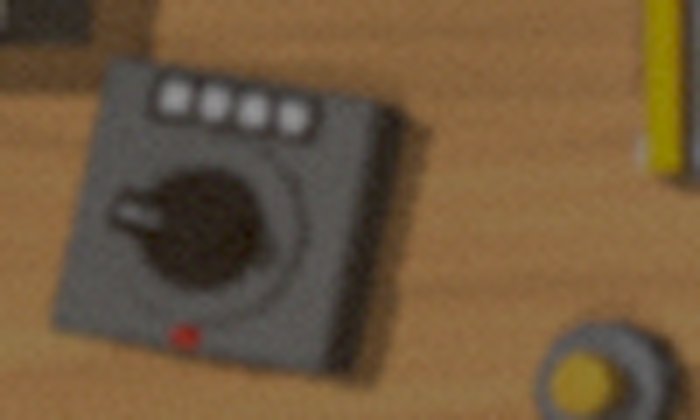

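Run:
```python
from h import *
T=read_camera("top");S=read_camera("scene")
np.set_printoptions(precision=4,suppress=True)
print("bar",tri([T,S],[(401.2,255.),(225.9,216.3)]), "topray",ray(T,(401.2,255),.126))
print("btn",tri([T,S],[(393.1,171.2),(293.1,263.4)]), ray(T,(393.1,171.2),.099))
m=[l for a,ce,bb,l in blobs(mask(T,(0,170,80),(6,255,255))) if abs(a-279)<60 and abs(ce[0]-401)<5][0]
ys,xs=np.nonzero(m);vx,vy,_,_=cv2.fitLine(np.c_[xs,ys].astype(np.float32),cv2.DIST_L2,0,.01,.01).ravel()
p,q=ray(T,(401.2-20*vx,255-20*vy),.126),ray(T,(401.2+20*vx,255+20*vy),.126);d=p-q
print("yaw of bar",np.degrees(np.arctan2(-d[0],d[1])))
for uv in((212.8,259.5),(288.5,260.4)):print("cpl",ray(T,uv,.07))
f=lambda u,v:(130+u/2.5,150+v/2.5)
print("post",ray(T,f(441,45),.102))
for uv in((340,80),(548,72),(555,205),(343,208)):print("tray rim",ray(T,f(*uv),.063))
print("stop",ray(T,f(237,100),.05),ray(T,f(237,200),.05))
g=lambda u,v:(130+u/7,205+v/7)
for uv in((110,65),(398,105),(325,372),(55,325)):print("ctr box",ray(T,g(*uv),.045))
print("red",ray(T,g(185,337),.045),"knob tip",ray(T,g(115,207),.089),"disc",ray(T,g(205,228),.06))
for uv in((497,365),(10,5),(630,5)):print(ray(T,uv,0))
```

```text
bar [ 0.4644 -0.1744  0.1246] topray [ 0.4639 -0.1746  0.126 ]
btn [ 0.6688 -0.1684  0.0927] [ 0.6668 -0.168   0.099 ]
yaw of bar 1.5856856300624693
cpl [0.4609 0.2711 0.07  ]
cpl [0.4561 0.0885 0.07  ]
post [0.6767 0.0424 0.102 ]
tray rim [0.6507 0.1441 0.063 ]
tray rim [ 0.6562 -0.0636  0.063 ]
tray rim [ 0.5232 -0.0673  0.063 ]
tray rim [0.5231 0.1408 0.063 ]
stop [0.6339 0.2487 0.05  ] [0.5334 0.2471 0.05  ]
ctr box [0.5758 0.4458 0.045 ]
ctr box [0.5601 0.343  0.045 ]
ctr box [0.466 0.366 0.045]
ctr box [0.4838 0.4614 0.045 ]
red [0.4789 0.4156 0.045 ] knob tip [0.5219 0.4264 0.089 ] disc [0.5162 0.405  0.06  ]
[ 0.1912 -0.4261  0.    ]
[1.1694 0.8601 0.    ]
[ 1.1551 -0.8705  0.    ]
```

```bash
cat >> h.py <<'E'
from scipy.spatial.transform import Rotation as Ro
def go(x,y,z,yaw):
    """dp (cm) and turn (deg) from the present pose to TCP x,y,z, tool down, at yaw"""
    s=observe();R0=Ro.from_euler("xyz",s["ee_rot"],degrees=True);R1=Ro.from_euler("xyz",[180,0,yaw],degrees=True)
    print("dp",np.round(R0.inv().apply(np.array([x,y,z])-s["eef_pos"])*100,2),"turn",np.round((R0.inv()*R1).as_rotvec(degrees=True),1))
E
python3 -c "
from h import *
go(.4633,-.1415,.20,91.6)"
```

```text
dp [ 38.88 -33.58   3.12] turn [ -0.  -0. -72.]
```

```bash
P='{"dp":[38.9,-33.6,3.1],"turn":[0,0,-72]}'; python3 -m jog '[{"dp":[38.9,-33.6,3.1],"turn":[0,0,-72]},{"dp":[38.9,-33.6,3.1],"turn":[0,0,-72]},{"dp":[38.9,-33.6,3.1],"turn":[0,0,-72]},{"dp":[38.9,-33.6,3.1],"turn":[0,0,-72]},{"dp":[38.9,-33.6,3.1],"turn":[0,0,-72]},{"dp":[38.9,-33.6,3.1],"turn":[0,0,-72]},{"dp":[38.9,-33.6,3.1],"turn":[0,0,-72]},{"dp":[38.9,-33.6,3.1],"turn":[0,0,-72]},{"dp":[38.9,-33.6,3.1],"turn":[0,0,-72]},{"dp":[38.9,-33.6,3.1],"turn":[0,0,-72]},{"dp":[38.9,-33.6,3.1],"turn":[0,0,-72]},{"dp":[38.9,-33.6,3.1],"turn":[0,0,-72]},{"dp":[38.9,-33.6,3.1],"turn":[0,0,-72]},{"dp":[38.9,-33.6,3.1],"turn":[0,0,-72]},{"dp":[38.9,-33.6,3.1],"turn":[0,0,-72]},{"dp":[38.9,-33.6,3.1],"turn":[0,0,-72]}]' 0.7 40
python3 - <<'E'
from h import *
c=read_camera("wrist");cv2.imwrite("pics/w1.png",cv2.cvtColor(c["color"],cv2.COLOR_RGB2BGR))
go(.4633,-.1415,.107,91.6); print(c["mtx"])
E
```

```text
t: 1.9
eef_pos: [0.4632, -0.1423, 0.2004]
ee_rot: [180.0, 0.0, 91.5]
wrist_force: [0.1, 0.1, 0.1]
gripper_width: 0.0598
grasp_force: 0.0
dp [0.06 0.01 9.34] turn [ 0.  0. -0.]
[[309.70691629   0.         318.94979362]
 [  0.         309.70691629 202.07601324]
 [  0.           0.           1.        ]]
```

View pics/w1.png

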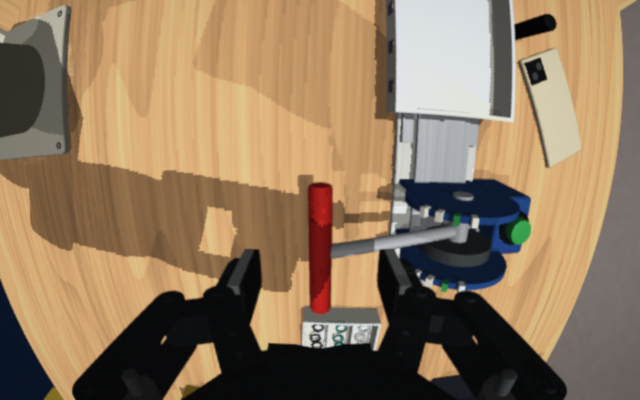

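The wrist view shows the red bar centred between the fingers, at column 320. I'll descend, grip and lift.

```bash
python3 -m jog '[{"dp":[0,0,3],"turn":[0,0,0]},{"dp":[0,0,6],"turn":[0,0,0]},{"dp":[0,0,8],"turn":[0,0,0]},{"dp":[0,0,9.3],"turn":[0,0,0]},{"dp":[0,0,9.3],"turn":[0,0,0]}]' 0.7 40
python3 -m jog '[{"dp":[0,0,0],"turn":[0,0,0]},{"dp":[0,0,0],"turn":[0,0,0]},{"dp":[0,0,0],"turn":[0,0,0]},{"dp":[0,0,0],"turn":[0,0,0]},{"dp":[0,0,0],"turn":[0,0,0]},{"dp":[0,0,0],"turn":[0,0,0]},{"dp":[0,0,0],"turn":[0,0,0]},{"dp":[0,0,0],"turn":[0,0,0]}]' 0 40
python3 - <<'E'
import math
for a in np.arange(.06,.86,.06) if 0 else [i*.07 for i in range(1,13)]:
    print(round(a,2),"y",round(14*(math.cos(.3)-math.cos(.3+a)),2),"z",round(-14*(math.sin(.3+a)-math.sin(.3)),2))
E
```

```text
t: 2.45
eef_pos: [0.4625, -0.1414, 0.106]
ee_rot: [-179.8, -0.1, 91.6]
wrist_force: [-1.3, 0.4, 1.1]
gripper_width: 0.0596
grasp_force: 0.0
t: 3.25
eef_pos: [0.4639, -0.1416, 0.1083]
ee_rot: [179.9, 0.0, 91.6]
wrist_force: [-1.4, -0.7, 6.1]
gripper_width: 0.0165
grasp_force: 38.9
0.07 y 0.32 z -0.93
0.14 y 0.71 z -1.83
0.21 y 1.16 z -2.7
0.28 y 1.66 z -3.54
0.35 y 2.23 z -4.34
0.42 y 2.85 z -5.09
0.49 y 3.52 z -5.81
0.56 y 4.24 z -6.47
0.63 y 5.01 z -7.09
0.7 y 5.81 z -7.64
0.77 y 6.65 z -8.14
0.84 y 7.53 z -8.58
```

```bash
python3 -m jog '[{"dp":[0,0.3,-0.9],"turn":[0,0,0]},{"dp":[0,0.7,-1.8],"turn":[0,0,0]},{"dp":[0,1.15,-2.7],"turn":[0,0,0]},{"dp":[0,1.65,-3.55],"turn":[0,0,0]},{"dp":[0,2.25,-4.35],"turn":[0,0,0]},{"dp":[0,2.85,-5.1],"turn":[0,0,0]},{"dp":[0,3.5,-5.8],"turn":[0,0,0]},{"dp":[0,4.25,-6.45],"turn":[0,0,0]},{"dp":[0,5,-7.1],"turn":[0,0,0]},{"dp":[0,5.8,-7.65],"turn":[0,0,0]},{"dp":[0,6.65,-8.15],"turn":[0,0,0]},{"dp":[0,7.5,-8.6],"turn":[0,0,0]},{"dp":[0,7.5,-8.6],"turn":[0,0,0]},{"dp":[0,7.5,-8.6],"turn":[0,0,0]}]' 0 40
```

```text
t: 4.65
eef_pos: [0.5387, -0.1394, 0.1941]
ee_rot: [180.0, 0.0, 91.7]
wrist_force: [-3.4, -3.2, 1.9]
gripper_width: 0.0168
grasp_force: 40.5
```

```bash
python3 -m jog '[{"dp":[0,-0.4,0.2],"turn":[0,0,0]},{"dp":[0,-0.8,0.4],"turn":[0,0,0]},{"dp":[0,-1.1,0.6],"turn":[0,0,0]},{"dp":[0,-1.1,0.6],"turn":[0,0,0]}]' 0 40
python3 -m jog '[{"dp":[0,0,0],"turn":[0,0,0]},{"dp":[0,0,0],"turn":[0,0,0]},{"dp":[0,0,0],"turn":[0,0,0]},{"dp":[0,0,0],"turn":[0,0,0]},{"dp":[0,0,-2],"turn":[0,0,0]},{"dp":[0,0,-5],"turn":[0,0,0]},{"dp":[0,0,-8],"turn":[0,0,0]},{"dp":[0,0,-8],"turn":[0,0,0]}]' 0.7 40
python3 - <<'E'
from h import *
T=read_camera("top");S=read_camera("scene")
for n,c in(("t",T),("s",S)):
    for a,ce,bb,l in blobs(mask(c,(0,170,80),(6,255,255))):
        if a<600:print(n,a,ce,bb)
t=cv2.resize(T["color"][140:280,130:450],None,fx=2.5,fy=2.5)
s=cv2.resize(S["color"][80:300,205:415],None,fx=1.1,fy=1.1)
o=np.zeros((600,800,3),np.uint8);o[:350]=t;o[350:592,:231]=s
cv2.imwrite("pics/b.png",cv2.cvtColor(o,cv2.COLOR_RGB2BGR))
E
```

```text
t: 5.05
eef_pos: [0.5267, -0.1397, 0.1877]
ee_rot: [-180.0, 0.0, 91.6]
wrist_force: [-4.4, -3.8, 5.5]
gripper_width: 0.0166
grasp_force: 40.9
t: 5.85
eef_pos: [0.5299, -0.1401, 0.2714]
ee_rot: [179.6, 0.1, 91.6]
wrist_force: [0.4, 0.8, -0.2]
gripper_width: 0.0598
grasp_force: 0.0
s 231 [239.  211.2] [222 193  35  36]
```

View pics/b.png

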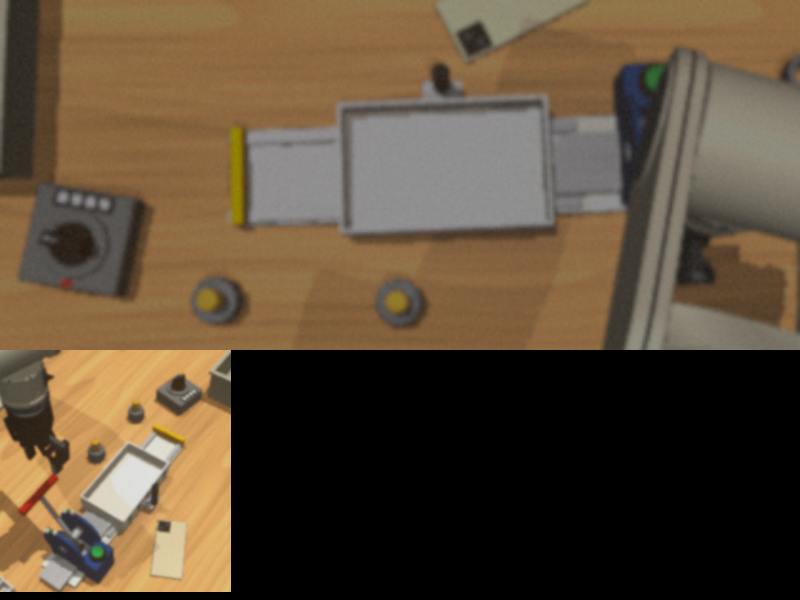

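The top view is partly blocked by the arm. The scene crop shows the bar raised and still up, centred at about (239,211). I'll check that against the notch model and compute the move to the knob.

Run:
```python
from h import *
S=read_camera("scene");ps=np.radians(1.6);h=np.array([.5978,-.171,.085])
for a in(0,.24,.49,.74,.84,.99):
    print(a,proj(S,h+.14*np.array([-np.cos(.3+a)*np.cos(ps),-np.cos(.3+a)*np.sin(ps),np.sin(.3+a)])).round(1))
go(.505,.404,.22,90)
```

```text
0 [225.2 216. ]
0.24 [226.9 211.9]
0.49 [231.4 209.9]
0.74 [238.8 210.4]
0.84 [242.4 211.4]
0.99 [248.6 213.8]
dp [54.38 -0.65  4.69] turn [-0.  -0.   1.6]
```

The bar matches the third notch: (238.8, 210.4) predicted against (239, 211.2) seen. Now the knob.

```bash
python3 -m jog '[{"dp":[5,0,0],"turn":[0,0,1.6]},{"dp":[10,0,0],"turn":[0,0,1.6]},{"dp":[15,0,1],"turn":[0,0,1.6]},{"dp":[20,0,2],"turn":[0,0,1.6]},{"dp":[25,0,3],"turn":[0,0,1.6]},{"dp":[30,-0.2,4],"turn":[0,0,1.6]},{"dp":[35,-0.4,4.7],"turn":[0,0,1.6]},{"dp":[40,-0.6,4.7],"turn":[0,0,1.6]},{"dp":[45,-0.6,4.7],"turn":[0,0,1.6]},{"dp":[50,-0.6,4.7],"turn":[0,0,1.6]},{"dp":[54.4,-0.6,4.7],"turn":[0,0,1.6]},{"dp":[54.4,-0.6,4.7],"turn":[0,0,1.6]},{"dp":[54.4,-0.6,4.7],"turn":[0,0,1.6]},{"dp":[54.4,-0.6,4.7],"turn":[0,0,1.6]}]' 0.7 40
python3 - <<'E'
from h import *
c=read_camera("wrist");cv2.imwrite("pics/w2.png",cv2.cvtColor(c["color"],cv2.COLOR_RGB2BGR))
T=read_camera("top")
for a,ce,bb,l in blobs(mask(T,(0,170,80),(6,255,255))):
    if a<600:print(a,ce,bb)
for a,ce,bb,l in blobs(mask(T,(20,170,100),(32,255,255))):
    if a<250:print(a,ce,bb)
E
```

```text
t: 7.4
eef_pos: [0.5053, 0.4029, 0.2189]
ee_rot: [-179.9, 0.1, 90.0]
wrist_force: [-0.1, -0.0, 0.1]
gripper_width: 0.0597
grasp_force: 0.0
312 [406.4 224.7] [382 221  50   8]
203 [224.2 210.1] [222 190   6  40]
36 [288.2 260.5] [285 257   7   8]
```

View pics/w2.png

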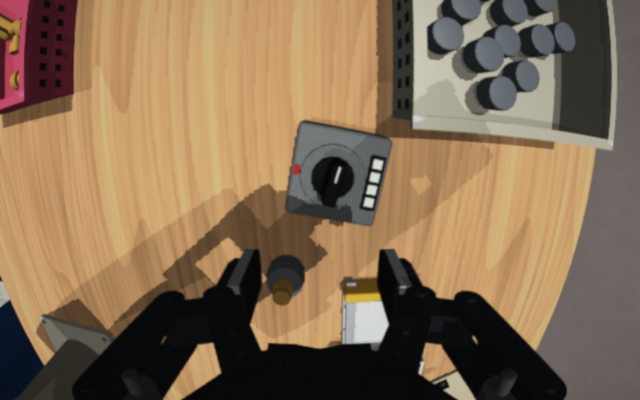

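The wrist view shows the knob at about (333,180), with its white line from roughly (334,184) to (340,167). The red mark is at (296,170) and the box corners are at about (303,122), (391,138), (373,225) and (287,208). I'll unproject these.

```bash
cat >> h.py <<'E'
def wray(c,uv,z):
    K=c["mtx"];p=(np.array(uv,float)-[K[0,2],K[1,2]])/K[0,0];r=np.hypot(*p)
    d=np.array([*(p/r*np.sin(r)),np.cos(r)]);R,t=c["R"],c["t"];o=-R.T@t;d=R.T@d
    return o+d*(z-o[2])/d[2]
E
python3 - <<'E'
from h import *
np.set_printoptions(precision=4,suppress=True)
c=read_camera("wrist")
g=cv2.cvtColor(c["color"],cv2.COLOR_RGB2GRAY)
roi=np.zeros_like(g);roi[155:205,310:356]=1
w=((g>140)&(roi>0)).astype(np.uint8)
for a,ce,bb,l in blobs(w,5):
    print("white",a,ce,bb)
    if a>10 and 328<ce[0]<345:
        ys,xs=np.nonzero(l);P=np.array([wray(c,(x,y),.089)[:2] for x,y in zip(xs,ys)])
        vx,vy,x0,y0=cv2.fitLine(P.astype(np.float32),cv2.DIST_L2,0,.001,.001).ravel()
        print("line dir",np.degrees(np.arctan2(vy,vx)),"mean",x0,y0)
d=((g<45)&(roi>0)).astype(np.uint8)
for a,ce,bb,l in blobs(d,60):print("dark",a,ce,bb,wray(c,ce,.06),wray(c,ce,.07))
C=np.array([wray(c,p,.045) for p in((303,122),(391,138),(373,225),(287,208))]);print(C,C.mean(0),"red",wray(c,(296,170),.045))
cv2.imwrite("pics/k2.png",cv2.resize(cv2.cvtColor(c["color"][110:235,275:400],cv2.COLOR_RGB2BGR),None,fx=4.5,fy=4.5,interpolation=cv2.INTER_CUBIC))
E
```

```text
white 36 [336.4 174. ] [334 167   6  15]
line dir 75.13401 mean 0.52275264 0.41933206
dark 1396 [330.8 179.3] [311 157  42  48] [0.5188 0.4075 0.06  ] [0.5184 0.4099 0.07  ]
[[0.4908 0.464  0.045 ]
 [0.5818 0.4486 0.045 ]
 [0.567  0.3521 0.045 ]
 [0.4723 0.3721 0.045 ]] [0.528  0.4092 0.045 ] red [0.483 0.414 0.045]
```

View pics/k2.png

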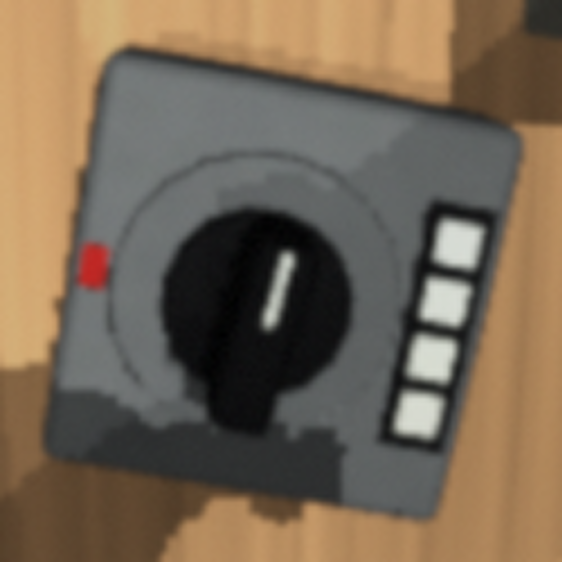

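Run:
```python
from h import *
c=read_camera("wrist")
a=wray(c,(338.3,163.3),.089);b=wray(c,(328.3,205.5),.089);print(a,b,(a+b)/2,np.linalg.norm(a-b),wray(c,(331.7,176.7),.055))
go(.5194,.407,.16,75);go(.5194,.407,.066,75)
```

```text
[0.52458019 0.42921538 0.089     ] [0.51589393 0.3894755  0.089     ] [0.52023706 0.40934544 0.089     ] 0.040678122927678764 [0.52019245 0.40910767 0.055     ]
dp [0.42 1.32 6.03] turn [-0.  0. 15.]
dp [ 0.43  1.32 15.43] turn [-0.  0. 15.]
```

```bash
python3 -m jog '[{"dp":[0.3,0.7,3],"turn":[0,0,7.5]},{"dp":[0.6,1.4,6],"turn":[0,0,15]},{"dp":[0.6,1.4,9],"turn":[0,0,15]},{"dp":[0.6,1.4,12],"turn":[0,0,15]},{"dp":[0.6,1.4,14],"turn":[0,0,15]},{"dp":[0.6,1.4,15.4],"turn":[0,0,15]},{"dp":[0.6,1.4,15.4],"turn":[0,0,15]}]' 0.6 20
python3 -m jog '[{"dp":[0,0,0],"turn":[0,0,0]},{"dp":[0,0,0],"turn":[0,0,0]},{"dp":[0,0,0],"turn":[0,0,0]},{"dp":[0,0,0],"turn":[0,0,0]},{"dp":[0,0,0],"turn":[0,0,0]},{"dp":[0,0,0],"turn":[0,0,0]},{"dp":[0,0,0],"turn":[0,0,0]},{"dp":[0,0,0],"turn":[0,0,0]}]' 0 20
```

```text
t: 8.3
eef_pos: [0.5192, 0.4087, 0.0645]
ee_rot: [-179.9, 0.1, 75.0]
wrist_force: [0.4, -0.0, -0.1]
gripper_width: 0.051
grasp_force: 0.0
t: 9.1
eef_pos: [0.5192, 0.4109, 0.0681]
ee_rot: [-180.0, -0.1, 75.0]
wrist_force: [-5.8, 1.5, 6.1]
gripper_width: 0.0132
grasp_force: 23.4
```

```bash
python3 -m jog '[{"dp":[0,0,-0.2],"turn":[0,0,0]},{"dp":[0,0,-0.2],"turn":[0,0,-7]},{"dp":[0,0,-0.2],"turn":[0,0,-14]},{"dp":[0,0,-0.2],"turn":[0,0,-21]},{"dp":[0,0,-0.2],"turn":[0,0,-28]},{"dp":[0,0,-0.2],"turn":[0,0,-35]},{"dp":[0,0,-0.2],"turn":[0,0,-42]},{"dp":[0,0,-0.2],"turn":[0,0,-49]},{"dp":[0,0,-0.2],"turn":[0,0,-56]},{"dp":[0,0,-0.2],"turn":[0,0,-63]},{"dp":[0,0,-0.2],"turn":[0,0,-70]},{"dp":[0,0,-0.2],"turn":[0,0,-77]},{"dp":[0,0,-0.2],"turn":[0,0,-82]},{"dp":[0,0,-0.2],"turn":[0,0,-86]},{"dp":[0,0,-0.2],"turn":[0,0,-86]},{"dp":[0,0,-0.2],"turn":[0,0,-86]}]' 0 20
python3 -c "
from plant import *
s=observe();print(s['wrist_force'],s['wrist_torque'])"
```

```text
t: 10.7
eef_pos: [0.5169, 0.4097, 0.0682]
ee_rot: [-179.8, -0.3, 161.0]
wrist_force: [-9.8, 1.1, -0.7]
gripper_width: 0.0134
grasp_force: 22.6
[-9.8400109  1.076672  -0.708388 ] [ 0.29595686  1.50784105 -0.02428088]
```

```bash
python3 -m jog '[{"dp":[0,0,0],"turn":[0,0,-2]},{"dp":[0,0,0],"turn":[0,0,-4]},{"dp":[0,0,0],"turn":[0,0,-6]},{"dp":[0,0,0],"turn":[0,0,-8]},{"dp":[0,0,0],"turn":[0,0,-8]},{"dp":[0,0,0],"turn":[0,0,-8]}]' 0 20
python3 -c "
from plant import *
s=observe();print(s['wrist_force'],s['wrist_torque'])"
```

```text
t: 11.3
eef_pos: [0.5168, 0.4095, 0.0682]
ee_rot: [-179.8, -0.3, 169.0]
wrist_force: [-10.2, -0.0, -0.5]
gripper_width: 0.0133
grasp_force: 22.7
[-10.20147455  -0.0178547   -0.49222178] [0.17401703 1.60960795 0.04058395]
```

```bash
python3 -m jog '[{"dp":[0,0,0],"turn":[0,0,-1]},{"dp":[0,0,0],"turn":[0,0,-2]},{"dp":[0,0,0],"turn":[0,0,-3]},{"dp":[0,0,0],"turn":[0,0,-3]}]' 0 20
python3 -c "
from plant import *
s=observe();print(s['wrist_torque'])"
python3 -m jog '[{"dp":[0,0,0],"turn":[0,0,-1]},{"dp":[0,0,0],"turn":[0,0,-2]},{"dp":[0,0,0],"turn":[0,0,-3]},{"dp":[0,0,0],"turn":[0,0,-3]}]' 0 20
python3 -c "
from plant import *
s=observe();print(s['wrist_torque'])"
```

```text
t: 11.7
eef_pos: [0.5168, 0.4095, 0.0683]
ee_rot: [-179.9, -0.3, 171.9]
wrist_force: [-9.5, 1.1, 0.5]
gripper_width: 0.0137
grasp_force: 35.3
[ 0.05027287  1.53979467 -0.87788293]
t: 12.1
eef_pos: [0.5171, 0.4094, 0.0684]
ee_rot: [-179.9, -0.3, 174.8]
wrist_force: [-8.9, -0.4, 0.6]
gripper_width: 0.0134
grasp_force: 59.7
[-0.19242473  1.43633945 -1.51621569]
```

The torque jump at a yaw of about 170° is the zero stop. I'll release and rise.

```bash
python3 -m jog '[{"dp":[0,0,0],"turn":[0,0,0]},{"dp":[0,0,0],"turn":[0,0,0]},{"dp":[0,0,0],"turn":[0,0,0]},{"dp":[0,0,0],"turn":[0,0,0]},{"dp":[0,0,0],"turn":[0,0,0]},{"dp":[0,0,-3],"turn":[0,0,0]},{"dp":[0,0,-7],"turn":[0,0,0]},{"dp":[0,0,-11],"turn":[0,0,0]},{"dp":[0,0,-14],"turn":[0,0,0]},{"dp":[0,0,-14],"turn":[0,0,0]}]' 0.6 20
python3 - <<'E'
from h import *
np.set_printoptions(precision=4,suppress=True)
go(.46,.20,.21,91.6)
c=read_camera("wrist");cv2.imwrite("pics/w3.png",cv2.cvtColor(c["color"],cv2.COLOR_RGB2BGR))
E
```

```text
t: 13.1
eef_pos: [0.5224, 0.4118, 0.2139]
ee_rot: [179.6, 0.4, 175.0]
wrist_force: [0.6, 0.6, -0.0]
gripper_width: 0.0514
grasp_force: 0.0
dp [  4.39 -21.65   0.23] turn [ 0.6  0.1 83.4]
```

View pics/w3.png

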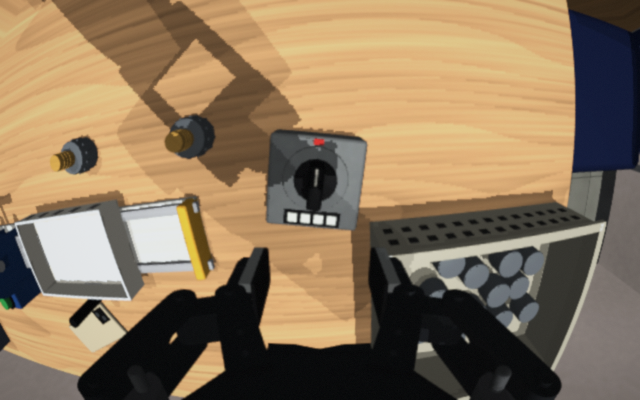

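The knob's line, (318,165) to (317,185), now points at the red mark at (319,142). Next, coupling A.

```bash
python3 -m jog '[{"dp":[1.5,-4,-1],"turn":[0,0,8]},{"dp":[3,-8,-1],"turn":[0,0,16]},{"dp":[4.4,-11,-1],"turn":[0,0,24]},{"dp":[4.4,-14,-1],"turn":[0,0,32]},{"dp":[4.4,-16,-1],"turn":[0,0,40]},{"dp":[4.4,-16,-1],"turn":[0,0,48]},{"dp":[4.4,-16,-1],"turn":[0,0,56]},{"dp":[4.4,-16,-1],"turn":[0,0,64]},{"dp":[4.4,-16,-1],"turn":[0,0,72]},{"dp":[4.4,-16,-1],"turn":[0,0,80]},{"dp":[4.4,-16,-1],"turn":[0,0,83.4]},{"dp":[4.4,-16,-1],"turn":[0,0,83.4]},{"dp":[4.4,-16,-1],"turn":[0,0,83.4]}]' 0.8 40
python3 - <<'E'
from h import *
np.set_printoptions(precision=4,suppress=True)
c=read_camera("wrist");cv2.imwrite("pics/w4.png",cv2.cvtColor(c["color"],cv2.COLOR_RGB2BGR))
for a,ce,bb,l in blobs(mask(c,(15,140,60),(26,255,255)),60):
    if a<900: print(a,ce,bb,wray(c,ce,.07))
for nm in("top","scene"):
    T=read_camera(nm)
    for a,ce,bb,l in blobs(mask(T,(20,170,100),(32,255,255)),15):
        if a<250:print(nm,a,ce,bb,ray(T,ce,.07))
    for a,ce,bb,l in blobs(mask(T,(0,170,80),(6,255,255))):
        if a<600:print(nm,"red",a,ce)
E
```

```text
t: 14.45
eef_pos: [0.4617, 0.2542, 0.2173]
ee_rot: [-179.9, 0.0, 91.7]
wrist_force: [0.0, 0.5, 0.1]
gripper_width: 0.0684
grasp_force: 0.0
433 [319.5 167.1] [309 155  22  25] [0.4627 0.274  0.07  ]
390 [311.4 315.9] [303 303  18  26] [0.4586 0.0993 0.07  ]
top 187 [224.1 209.5] [222 191   5  39] [0.5821 0.2458 0.07  ]
top 18 [214.3 259.3] [212 257   5   7] [0.4613 0.2675 0.07  ]
top 41 [288.5 260.5] [285 257   8   8] [0.4559 0.0885 0.07  ]
top red 312 [406.5 224.8]
scene 81 [358.6 154.9] [345 148  28  14] [0.6045 0.2277 0.07  ]
scene red 250 [239.5 210.6]
```

View pics/w4.png

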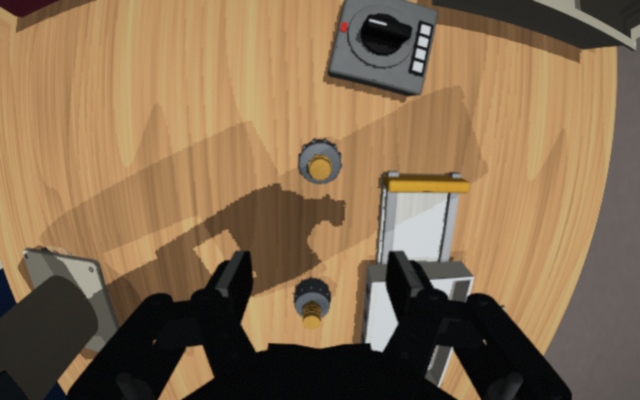

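The wrist view shows coupling A's brass top at (320,168) and B at (312,318). A is at about (0.462, 0.272), with no change. I'll descend on it and grip the nipple.

```bash
python3 -m jog '[{"dp":[0.6,0,4],"turn":[0,0,0]},{"dp":[1.2,0,8],"turn":[0,0,0]},{"dp":[1.8,0,11],"turn":[0,0,0]},{"dp":[1.8,0,14],"turn":[0,0,0]},{"dp":[1.8,0,16],"turn":[0,0,0]},{"dp":[1.8,0,17.3],"turn":[0,0,0]},{"dp":[1.8,0,17.3],"turn":[0,0,0]},{"dp":[1.8,0,17.3],"turn":[0,0,0]}]' 0.6 30
python3 -m jog '[{"dp":[0,0,0],"turn":[0,0,0]},{"dp":[0,0,0],"turn":[0,0,0]},{"dp":[0,0,0],"turn":[0,0,0]},{"dp":[0,0,0],"turn":[0,0,0]},{"dp":[0,0,0],"turn":[0,0,0]},{"dp":[0,0,0],"turn":[0,0,0]},{"dp":[0,0,0],"turn":[0,0,0]},{"dp":[0,0,0],"turn":[0,0,0]}]' 0 30
python3 -m jog '[{"dp":[0,0,-2],"turn":[0,0,0]},{"dp":[0,0,-5],"turn":[0,0,0]},{"dp":[0,0,-9],"turn":[0,0,0]},{"dp":[0,0,-11],"turn":[0,0,0]},{"dp":[0,0,-11],"turn":[0,0,0]},{"dp":[0,0,-11],"turn":[0,0,0]}]' 0 30
python3 - <<'E'
from h import *
T=read_camera("top")
C=np.mean([ray(T,(130+u/2.5,150+v/2.5),.063) for u,v in((340,80),(548,72),(555,205),(343,208))],0);print(C)
ps=np.radians(1.6);X=np.array([np.cos(ps),np.sin(ps),0]);Y=np.array([-np.sin(ps),np.cos(ps),0])
for d in(.045,-.035):
    p=C+d*Y;print(p);go(p[0],p[1],.155,91.6)
E
```

```text
t: 15.4
eef_pos: [0.4621, 0.2726, 0.0458]
ee_rot: [180.0, -0.0, 91.6]
wrist_force: [-0.2, 0.9, 0.3]
gripper_width: 0.0512
grasp_force: 0.0
t: 16.2
eef_pos: [0.4624, 0.2728, 0.0464]
ee_rot: [179.9, -0.1, 91.6]
wrist_force: [-0.9, -1.1, 6.9]
gripper_width: 0.021
grasp_force: 30.0
t: 16.8
eef_pos: [0.4616, 0.2724, 0.1554]
ee_rot: [180.0, -0.0, 91.6]
wrist_force: [0.0, 0.6, -1.6]
gripper_width: 0.0209
grasp_force: 29.8
[0.58826977 0.03846935 0.063     ]
[0.5870133 0.0834518 0.063    ]
dp [-19.21  12.05  -0.05] turn [-0.1  0.   0. ]
[0.58924703 0.00348299 0.063     ]
dp [-27.21  12.04  -0.05] turn [-0.1  0.   0. ]
```

```bash
python3 -m jog '[{"dp":[-2,1.2,0],"turn":[0,0,0]},{"dp":[-5,3.2,0],"turn":[0,0,0]},{"dp":[-8,5,0],"turn":[0,0,0]},{"dp":[-11,7,0],"turn":[0,0,0]},{"dp":[-14,9,0],"turn":[0,0,0]},{"dp":[-17,11,0],"turn":[0,0,0]},{"dp":[-19.2,12,0],"turn":[0,0,0]},{"dp":[-19.2,12,0],"turn":[0,0,0]},{"dp":[-19.2,12,2],"turn":[0,0,0]},{"dp":[-19.2,12,5],"turn":[0,0,0]},{"dp":[-19.2,12,7],"turn":[0,0,0]},{"dp":[-19.2,12,7.7],"turn":[0,0,0]},{"dp":[-19.2,12,8],"turn":[0,0,0]},{"dp":[-19.2,12,8.1],"turn":[0,0,0]},{"dp":[-19.2,12,8.1],"turn":[0,0,0]}]' 0 30
```

```text
t: 18.35
eef_pos: [0.5876, 0.0842, 0.075]
ee_rot: [179.9, -0.0, 91.6]
wrist_force: [0.9, -0.3, -1.6]
gripper_width: 0.0209
grasp_force: 29.8
```

```bash
python3 -m jog '[{"dp":[0,0,0],"turn":[0,0,0]},{"dp":[0,0,0],"turn":[0,0,0]},{"dp":[0,0,0],"turn":[0,0,0]},{"dp":[0,0,0],"turn":[0,0,0]},{"dp":[0,0,-2],"turn":[0,0,0]},{"dp":[0,0,-5],"turn":[0,0,0]},{"dp":[0,0,-9],"turn":[0,0,0]},{"dp":[0,0,-12],"turn":[0,0,0]},{"dp":[0,0,-12],"turn":[0,0,0]}]' 0.5 30
python3 - <<'E'
from h import *
np.set_printoptions(precision=4,suppress=True)
c=read_camera("wrist");cv2.imwrite("pics/w5.png",cv2.cvtColor(c["color"],cv2.COLOR_RGB2BGR))
for nm in("top","scene"):
    T=read_camera(nm)
    for a,ce,bb,l in blobs(mask(T,(20,150,90),(32,255,255)),12):
        if a<250:print(nm,a,ce,bb,ray(T,ce,.07))
    for a,ce,bb,l in blobs(mask(T,(0,170,80),(6,255,255))):
        if a<600:print(nm,"red",a,ce)
E
```

```text
t: 19.25
eef_pos: [0.5901, 0.0843, 0.1992]
ee_rot: [179.5, -0.0, 91.6]
wrist_force: [-0.1, 0.3, 0.3]
gripper_width: 0.0428
grasp_force: 0.0
top 221 [224.4 209.7] [221 190   7  40] [0.5816 0.2451 0.07  ]
top red 311 [406.4 224.7]
scene 147 [358.5 154.9] [345 147  28  17] [0.6043 0.2276 0.07  ]
scene red 282 [240.1 209.9]
```

View pics/w5.png

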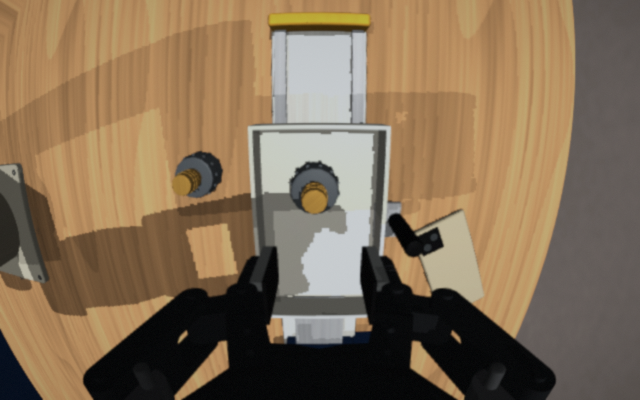

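A stands upright in the tray, with its nipple at (313,200). B is on the bench, with its brass top at (183,184). I'll locate B accurately now.

Run:
```python
from h import *
np.set_printoptions(precision=4,suppress=True)
c=read_camera("wrist")
print("A",wray(c,(315,201),.096),"B top",wray(c,(182,185),.07), "B collar ctr", wray(c,(198,175),.03))
p=wray(c,(182,185),.07);go(p[0],p[1]-.02,.215,91.6)
```

```text
A [0.5846 0.0854 0.096 ] B top [0.4578 0.0897 0.07  ] B collar ctr [0.4589 0.0903 0.03  ]
dp [ -1.05 -12.89  -2.15] turn [-0.1  0.   0. ]
```

```bash
python3 -m jog '[{"dp":[0,-2,0],"turn":[0,0,0]},{"dp":[0.4,-5,0],"turn":[0,0,0]},{"dp":[0.8,-9,0],"turn":[0,0,0]},{"dp":[0.8,-12,0],"turn":[0,0,0]},{"dp":[0.8,-12.9,1],"turn":[0,0,0]},{"dp":[0.8,-12.9,4],"turn":[0,0,0]},{"dp":[0.8,-12.9,8],"turn":[0,0,0]},{"dp":[0.8,-12.9,11],"turn":[0,0,0]},{"dp":[0.8,-12.9,13.5],"turn":[0,0,0]},{"dp":[0.8,-12.9,14.7],"turn":[0,0,0]},{"dp":[0.8,-12.9,14.7],"turn":[0,0,0]},{"dp":[0.8,-12.9,14.7],"turn":[0,0,0]}]' 0.6 30
python3 -m jog '[{"dp":[0,0,0],"turn":[0,0,0]},{"dp":[0,0,0],"turn":[0,0,0]},{"dp":[0,0,0],"turn":[0,0,0]},{"dp":[0,0,0],"turn":[0,0,0]},{"dp":[0,0,0],"turn":[0,0,0]},{"dp":[0,0,0],"turn":[0,0,0]},{"dp":[0,0,0],"turn":[0,0,0]},{"dp":[0,0,0],"turn":[0,0,0]}]' 0 30
python3 -m jog '[{"dp":[0,0,-2],"turn":[0,0,0]},{"dp":[0,0,-5],"turn":[0,0,0]},{"dp":[0,0,-9],"turn":[0,0,0]},{"dp":[0,0,-11],"turn":[0,0,0]},{"dp":[0,0,-11],"turn":[0,0,0]},{"dp":[0,0,-11],"turn":[0,0,0]}]' 0 30
python3 -c "
from h import *
go(.5892,.0035,.0745,91.6)"
```

```text
t: 20.65
eef_pos: [0.4584, 0.0883, 0.0473]
ee_rot: [-180.0, 0.0, 91.6]
wrist_force: [-0.2, -0.0, -0.0]
gripper_width: 0.0512
grasp_force: 0.0
t: 21.45
eef_pos: [0.4587, 0.0884, 0.0482]
ee_rot: [179.9, -0.0, 91.6]
wrist_force: [-0.8, 0.6, 7.9]
gripper_width: 0.0206
grasp_force: 30.9
t: 22.05
eef_pos: [0.4578, 0.0882, 0.1573]
ee_rot: [180.0, -0.0, 91.6]
wrist_force: [-0.2, 0.4, -1.7]
gripper_width: 0.0209
grasp_force: 30.3
dp [-8.84 12.89  8.29] turn [ 0. -0.  0.]
```

```bash
python3 -m jog '[{"dp":[-2,0,0],"turn":[0,0,0]},{"dp":[-5,1,0],"turn":[0,0,0]},{"dp":[-8,4,0],"turn":[0,0,0]},{"dp":[-8.8,7,0],"turn":[0,0,0]},{"dp":[-8.8,10,0],"turn":[0,0,0]},{"dp":[-8.8,12.9,0],"turn":[0,0,0]},{"dp":[-8.8,12.9,0],"turn":[0,0,0]},{"dp":[-8.8,12.9,2],"turn":[0,0,0]},{"dp":[-8.8,12.9,5],"turn":[0,0,0]},{"dp":[-8.8,12.9,7],"turn":[0,0,0]},{"dp":[-8.8,12.9,7.7],"turn":[0,0,0]},{"dp":[-8.8,12.9,8],"turn":[0,0,0]},{"dp":[-8.8,12.9,8.15],"turn":[0,0,0]},{"dp":[-8.8,12.9,8.15],"turn":[0,0,0]}]' 0 30
python3 -m jog '[{"dp":[0,0,0],"turn":[0,0,0]},{"dp":[0,0,0],"turn":[0,0,0]},{"dp":[0,0,0],"turn":[0,0,0]},{"dp":[0,0,0],"turn":[0,0,0]},{"dp":[0,0,-2],"turn":[0,0,0]},{"dp":[0,0,-5],"turn":[0,0,0]},{"dp":[0,0,-9],"turn":[0,0,0]},{"dp":[0,0,-13],"turn":[0,0,0]},{"dp":[-1,-5,-15],"turn":[0,0,0]},{"dp":[-1,-10,-17],"turn":[0,0,0]},{"dp":[-1,-15,-17],"turn":[0,0,0]},{"dp":[-1,-20,-17],"turn":[0,0,0]},{"dp":[-1,-20,-17],"turn":[0,0,0]}]' 0.5 30
python3 - <<'E'
from h import *
np.set_printoptions(precision=4,suppress=True)
T=read_camera("top");S=read_camera("scene")
for nm,c in(("top",T),("scene",S)):
    for a,ce,bb,l in blobs(mask(c,(20,150,90),(32,255,255)),12):
        if a<250:print(nm,a,ce,ray(c,ce,.096))
    for a,ce,bb,l in blobs(mask(c,(0,170,80),(6,255,255))):
        if a<600:print(nm,"red",a,ce)
o=np.zeros((600,800,3),np.uint8);o[:,:400]=cv2.resize(T["color"],(400,250))[0:1]*0
o[:400,:640]=T["color"];o[400:600,:320]=cv2.resize(S["color"],(320,200));o[400:600,320:560]=cv2.resize(S["color"][120:300,200:416],(240,200))
cv2.imwrite("pics/c.png",cv2.cvtColor(o,cv2.COLOR_RGB2BGR))
E
```

```text
t: 23.45
eef_pos: [0.5899, 0.004, 0.0764]
ee_rot: [179.9, 0.0, 91.6]
wrist_force: [-0.3, 0.5, -1.6]
gripper_width: 0.0206
grasp_force: 30.3
t: 24.75
eef_pos: [0.384, -0.0116, 0.2452]
ee_rot: [-179.8, -0.0, 91.6]
wrist_force: [0.3, 0.1, -0.1]
gripper_width: 0.0429
grasp_force: 0.0
top 219 [224.3 209.6] [0.5786 0.2403 0.096 ]
top 51 [290.  206.4] [0.5843 0.0829 0.096 ]
top 50 [330.2 211.3] [ 0.5712 -0.0135  0.096 ]
top red 308 [406.  224.8]
scene 145 [358.1 154.7] [0.6137 0.2077 0.096 ]
scene 16 [326.5 179.8] [0.5917 0.0817 0.096 ]
scene 17 [301. 201.] [ 0.5771 -0.0145  0.096 ]
scene red 253 [239.4 210.7]
```

View pics/c.png

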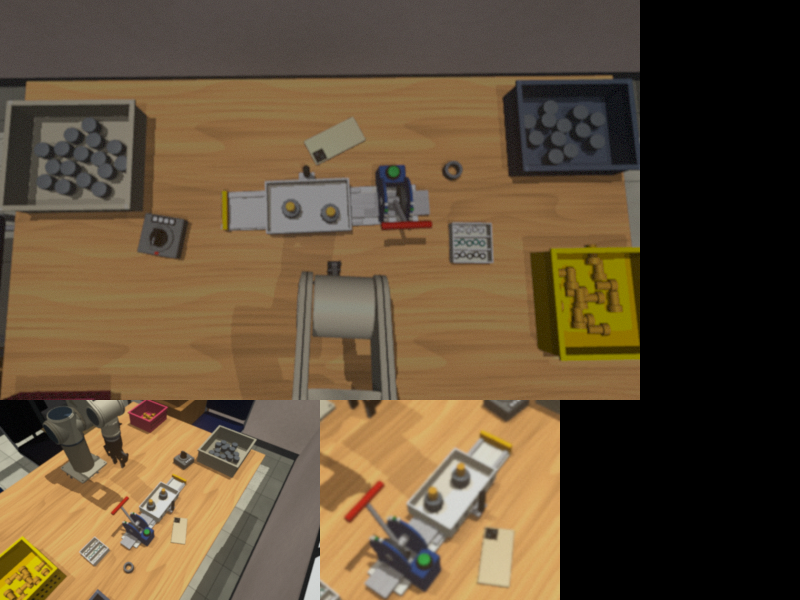

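Both couplings stand in the tray, at (290,206) and (330,211) in the top view. The lever is still at the third notch, with the bar at (406,225), and the collar and phone are unmoved. Next is the button.

```bash
python3 -c "
from h import *
go(.667,-.168,.27,91.6);go(.667,-.168,.106,91.6)"
```

```text
dp [-16.4   27.37  -2.34] turn [0.1 0.  0. ]
dp [-16.4   27.36  14.06] turn [0.1 0.  0. ]
```

```bash
python3 -m jog '[{"dp":[0,2,-2.4],"turn":[0,0,0]},{"dp":[0,6,-2.4],"turn":[0,0,0]},{"dp":[0,10,-2.4],"turn":[0,0,0]},{"dp":[0,14,-2.4],"turn":[0,0,0]},{"dp":[0,18,-2.4],"turn":[0,0,0]},{"dp":[0,22,-2.4],"turn":[0,0,0]},{"dp":[-2,26,-2.4],"turn":[0,0,0]},{"dp":[-6,27.4,-2.4],"turn":[0,0,0]},{"dp":[-10,27.4,-2.4],"turn":[0,0,0]},{"dp":[-14,27.4,-2.4],"turn":[0,0,0]},{"dp":[-16.4,27.4,-2.4],"turn":[0,0,0]},{"dp":[-16.4,27.4,-2.4],"turn":[0,0,0]},{"dp":[-16.4,27.4,0],"turn":[0,0,0]},{"dp":[-16.4,27.4,3],"turn":[0,0,0]},{"dp":[-16.4,27.4,6],"turn":[0,0,0]},{"dp":[-16.4,27.4,9],"turn":[0,0,0]},{"dp":[-16.4,27.4,12],"turn":[0,0,0]},{"dp":[-16.4,27.4,13.4],"turn":[0,0,0]},{"dp":[-16.4,27.4,13.4],"turn":[0,0,0]},{"dp":[-16.4,27.4,13.4],"turn":[0,0,0]}]' 0 30
python3 - <<'E'
from h import *
c=read_camera("wrist");cv2.imwrite("pics/w6.png",cv2.cvtColor(c["color"],cv2.COLOR_RGB2BGR))
E
```

```text
t: 26.85
eef_pos: [0.6695, -0.1676, 0.1125]
ee_rot: [179.9, 0.0, 91.7]
wrist_force: [-0.1, -0.6, -0.3]
gripper_width: 0.0002
grasp_force: 0.0
```

View pics/w6.png

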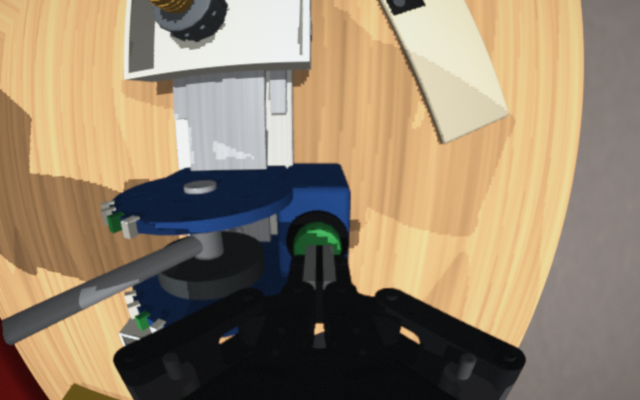

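The button is directly ahead of the fingertips, at (319,238). I'll press down in steps; TCP 0.092 should bottom it.

```bash
python3 -m jog '[{"dp":[0,0,0.4],"turn":[0,0,0]},{"dp":[0,0,0.8],"turn":[0,0,0]},{"dp":[0,0,1.2],"turn":[0,0,0]},{"dp":[0,0,1.5],"turn":[0,0,0]},{"dp":[0,0,1.7],"turn":[0,0,0]},{"dp":[0,0,1.8],"turn":[0,0,0]},{"dp":[0,0,1.8],"turn":[0,0,0]},{"dp":[0,0,1.8],"turn":[0,0,0]}]' 0 30
```

```text
t: 27.7
eef_pos: [0.6685, -0.1679, 0.0941]
ee_rot: [180.0, 0.0, 91.6]
wrist_force: [0.1, 0.4, 4.4]
gripper_width: -0.0
grasp_force: 1.6
```

```bash
python3 -m jog '[{"dp":[0,0,0.1],"turn":[0,0,0]},{"dp":[0,0,0.2],"turn":[0,0,0]},{"dp":[0,0,0.2],"turn":[0,0,0]},{"dp":[0,0,0.2],"turn":[0,0,0]},{"dp":[0,0,0.2],"turn":[0,0,0]},{"dp":[0,0,0.2],"turn":[0,0,0]},{"dp":[0,0,0.2],"turn":[0,0,0]},{"dp":[0,0,0.2],"turn":[0,0,0]},{"dp":[0,0,0.2],"turn":[0,0,0]},{"dp":[0,0,0.2],"turn":[0,0,0]}]' 0 30
python3 - <<'E'
from h import *
for nm in("top","scene"):
    c=read_camera(nm)
    for a,ce,bb,l in blobs(mask(c,(0,170,80),(6,255,255))):
        if a<600:print(nm,"red",a,ce)
E
```

```text
t: 28.7
eef_pos: [0.6686, -0.1679, 0.092]
ee_rot: [180.0, 0.0, 91.6]
wrist_force: [-0.6, -0.8, 5.1]
gripper_width: 0.0002
grasp_force: 2.6
scene red 182 [225.5 217. ]
```

The lever is home: the bar is at scene (225.5,217), matching the start. I'll rise and go to the post.

```bash
python3 -m jog '[{"dp":[0,0,-1],"turn":[0,0,0]},{"dp":[0,0,-4],"turn":[0,0,0]},{"dp":[0,0,-7],"turn":[0,0,0]},{"dp":[0,0,-9.5],"turn":[0,0,0]},{"dp":[3,0,-9.5],"turn":[0,0,0]},{"dp":[7,0.2,-9.5],"turn":[0,0,0]},{"dp":[11,0.2,-9.5],"turn":[0,0,0]},{"dp":[15,0.2,-9.5],"turn":[0,0,0]},{"dp":[18,0.2,-9.5],"turn":[0,0,0]},{"dp":[18,0.2,-9.5],"turn":[0,0,0]},{"dp":[18,0.2,-9.5],"turn":[0,0,0]}]' 0.5 30
python3 - <<'E'
from h import *
c=read_camera("wrist");cv2.imwrite("pics/w7.png",cv2.cvtColor(c["color"],cv2.COLOR_RGB2BGR))
go(.674,.041,.07,91.6)
E
```

```text
t: 29.9
eef_pos: [0.665, 0.0127, 0.1868]
ee_rot: [-180.0, 0.0, 91.7]
wrist_force: [0.6, -0.2, -0.9]
gripper_width: 0.043
grasp_force: 0.0
dp [ 2.9   0.98 11.68] turn [-0.   0.   0.1]
```

View pics/w7.png

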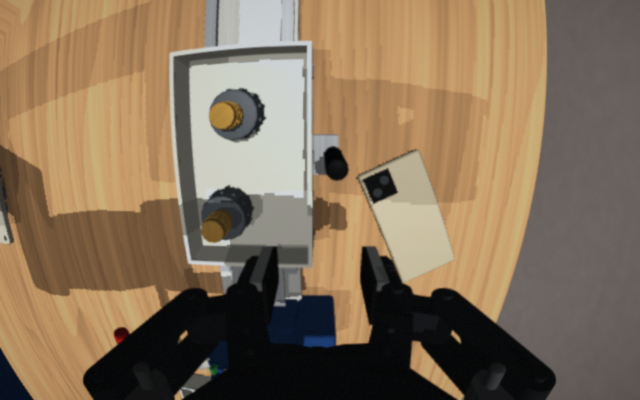

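The post's top is at about (339,166) in the wrist view. Both couplings stand in the tray and the phone is clear to the right.

Run:
```python
from h import *
c=read_camera("wrist");p=wray(c,(338.5,166),.102);print(p);go(p[0],p[1],.07,91.6)
```

```text
[0.67992555 0.04524371 0.102     ]
dp [ 3.36  1.57 11.68] turn [-0.  0.  0.]
```

```bash
python3 -m jog '[{"dp":[1.5,0.6,2],"turn":[0,0,0]},{"dp":[3.1,1.3,4],"turn":[0,0,0]},{"dp":[3.1,1.3,6],"turn":[0,0,0]},{"dp":[3.1,1.3,8],"turn":[0,0,0]},{"dp":[3.1,1.3,10],"turn":[0,0,0]},{"dp":[3.1,1.3,11.5],"turn":[0,0,0]},{"dp":[3.1,1.3,11.5],"turn":[0,0,0]}]' 0.5 25
python3 -m jog '[{"dp":[0,0,0],"turn":[0,0,0]},{"dp":[0,0,0],"turn":[0,0,0]},{"dp":[0,0,0],"turn":[0,0,0]},{"dp":[0,0,0],"turn":[0,0,0]},{"dp":[0,0,0],"turn":[0,0,0]},{"dp":[0,0,0],"turn":[0,0,0]},{"dp":[0,0,0],"turn":[0,0,0]},{"dp":[0,0,0],"turn":[0,0,0]}]' 0 25
```

```text
t: 30.7
eef_pos: [0.6758, 0.0423, 0.0694]
ee_rot: [-179.8, 0.0, 91.6]
wrist_force: [0.3, 0.0, -0.2]
gripper_width: 0.0426
grasp_force: 0.0
t: 31.5
eef_pos: [0.6776, 0.0435, 0.0729]
ee_rot: [180.0, 0.0, 91.6]
wrist_force: [-3.9, -1.9, 6.9]
gripper_width: 0.0172
grasp_force: 25.3
```

```bash
python3 -m jog '[{"dp":[0.2,0,0],"turn":[0,0,0]},{"dp":[0.5,0,0],"turn":[0,0,0]},{"dp":[0.9,0,0],"turn":[0,0,0]},{"dp":[1.4,0,0],"turn":[0,0,0]},{"dp":[1.9,0,0],"turn":[0,0,0]},{"dp":[2.4,0,0],"turn":[0,0,0]},{"dp":[2.9,0,0],"turn":[0,0,0]},{"dp":[3.4,0,0],"turn":[0,0,0]},{"dp":[3.9,0,0],"turn":[0,0,0]},{"dp":[4.4,0,0],"turn":[0,0,0]},{"dp":[4.9,0,0],"turn":[0,0,0]},{"dp":[5.4,0,0],"turn":[0,0,0]},{"dp":[5.9,0,0],"turn":[0,0,0]},{"dp":[6.4,0,0],"turn":[0,0,0]},{"dp":[6.9,0,0],"turn":[0,0,0]},{"dp":[7.3,0,0],"turn":[0,0,0]},{"dp":[7.7,0,0],"turn":[0,0,0]},{"dp":[8,0,0],"turn":[0,0,0]},{"dp":[8.2,0,0],"turn":[0,0,0]},{"dp":[8.2,0,0],"turn":[0,0,0]}]' 0 25
python3 -m jog '[{"dp":[0.2,0,0],"turn":[0,0,0]},{"dp":[0.4,0,0],"turn":[0,0,0]},{"dp":[0.6,0,0],"turn":[0,0,0]},{"dp":[0.8,0,0],"turn":[0,0,0]},{"dp":[1.0,0,0],"turn":[0,0,0]},{"dp":[1.0,0,0],"turn":[0,0,0]},{"dp":[1.0,0,0],"turn":[0,0,0]}]' 0 25
```

```text
t: 33.5
eef_pos: [0.6752, 0.1261, 0.0729]
ee_rot: [180.0, -0.0, 91.7]
wrist_force: [-3.5, -0.0, 6.3]
gripper_width: 0.0168
grasp_force: 25.3
t: 34.2
eef_pos: [0.6751, 0.1309, 0.0728]
ee_rot: [-180.0, 0.3, 91.7]
wrist_force: [-3.0, -21.2, 8.9]
gripper_width: 0.0171
grasp_force: 25.5
```

There are 21 N against the stop. I'll release, retreat and check.

```bash
python3 -m jog '[{"dp":[-0.4,0,0],"turn":[0,0,0]},{"dp":[-0.4,0,0],"turn":[0,0,0]}]' 0 25
python3 -m jog '[{"dp":[0,0,0],"turn":[0,0,0]},{"dp":[0,0,0],"turn":[0,0,0]},{"dp":[0,0,0],"turn":[0,0,0]},{"dp":[0,0,0],"turn":[0,0,0]},{"dp":[0,0,-2],"turn":[0,0,0]},{"dp":[0,0,-5],"turn":[0,0,0]},{"dp":[0,0,-9],"turn":[0,0,0]},{"dp":[0,0,-13],"turn":[0,0,0]},{"dp":[-1,-4,-16],"turn":[0,0,0]},{"dp":[-4,-8,-18],"turn":[0,0,0]},{"dp":[-8,-12,-18],"turn":[0,0,0]},{"dp":[-12,-16,-18],"turn":[0,0,0]},{"dp":[-14,-20,-18],"turn":[0,0,0]},{"dp":[-14,-24,-18],"turn":[0,0,0]},{"dp":[-14,-28,-18],"turn":[0,0,0]},{"dp":[-14,-28,-18],"turn":[0,0,0]}]' 0.5 25
python3 - <<'E'
from h import *
T=read_camera("top");S=read_camera("scene")
for nm,c in(("top",T),("scene",S)):
    for a,ce,bb,l in blobs(mask(c,(0,170,80),(6,255,255))):
        if a<600:print(nm,"red",a,ce)
o=np.zeros((600,800,3),np.uint8)
o[:325]=cv2.resize(T["color"][150:280,130:450],None,fx=2.5,fy=2.5,interpolation=cv2.INTER_CUBIC);o[325:600,:380]=cv2.resize(S["color"][120:300,180:429],(380,275));o[325:575,400:800]=cv2.resize(T["color"],(400,250))
cv2.imwrite("pics/d.png",cv2.cvtColor(o,cv2.COLOR_RGB2BGR))
print(observe()["eef_pos"],observe()["wrist_force"])
E
```

```text
t: 34.4
eef_pos: [0.6751, 0.1308, 0.0729]
ee_rot: [180.0, 0.0, 91.6]
wrist_force: [-4.1, -5.4, 6.3]
gripper_width: 0.0173
grasp_force: 25.3
t: 36.0
eef_pos: [0.3937, -0.0166, 0.2511]
ee_rot: [-179.8, -0.0, 91.6]
wrist_force: [-0.2, 0.5, -0.1]
gripper_width: 0.0426
grasp_force: 0.0
top red 274 [401.3 255. ]
scene red 206 [226.4 215.8]
[ 0.3991557  -0.01651194  0.25240048] [0.69963429 0.30456899 0.00694092]
```

View pics/d.png

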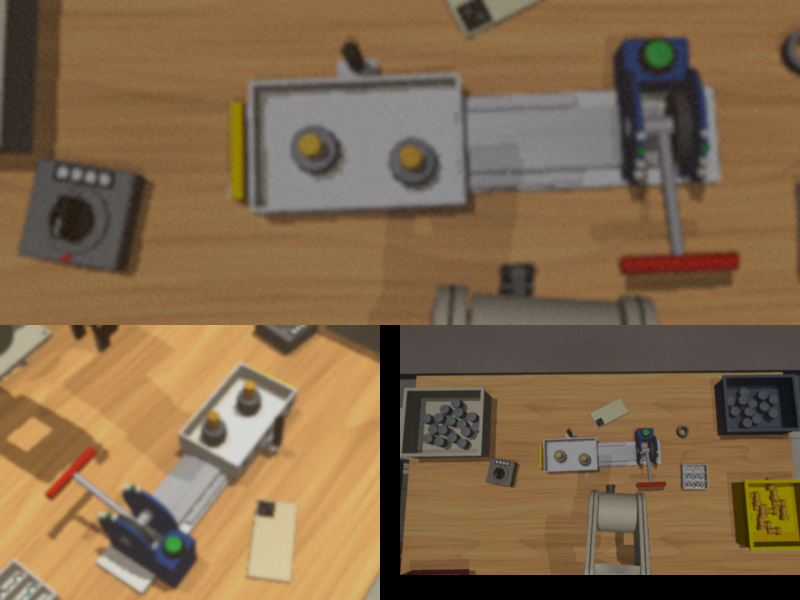

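The final view shows the tray against the yellow stop with both couplings upright in it. The lever is home at (401,255), the knob is at zero, and the collar and phone are untouched.

```bash
python3 -c "
from plant import *
print(sign_off())"
```

```text
the job is handed in; nothing more can be done
None
```

The whole sequence is done in the order asked and handed in: both couplings found on the bench are upright in the tray, the lever is home, the shuttle stalled at 21 N against the yellow stop, and the bare collar and phone are untouched. One coupling ended about 25 mm from where I put it in the tray, and `sign_off()` returned no verdict.

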